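# Level the machine deck and hold the spirit level down

## Robot

A 7-joint arm with a two-finger parallel gripper is mounted at the origin on a cart in front of the work surface, level with it; the furniture and walls round the work are solid. World frame = base frame: x ahead of the robot, y to its left, z up, the work surface at z = 0. Lengths are in m, angles in rad, forces in N, time in s.
With the tool pointing down it reaches from about 0.425 to 0.925 m from the base axis. Payload 6.8 kg.
Tool frame: the origin (TCP) lies at the very end of the fingers, on their centre line; the grasp point (between the pads) lies 19 mm behind it; z points along the fingers, y is the line along which they close (so a half turn about z gives the same grasp; the last joint's range is limited). The gripper opens to 88 mm and grips with 3 to 60 N. Pads are 20 mm wide; open, the fingers measure 115 mm over their backs; the gripper's body (75 mm by 178 mm) begins 61 mm behind the grasp point.
Start: joints at [-1.311, 0.477, 0.022, 1.555, -0.011, 1.109, -0.083], TCP at [0.243, 0.63, 0.223] pointing down, gripper open.
Joint ranges: [-2.96, 2.96], [-0.34, 2.1], [-1.41, 1.46], [0.24, 2.44], [-1.37, 4.51], [0.17, 1.92], [-2.96, 2.96]. Speed limits (rad/s): [2.39, 2.39, 3.14, 3.14, 3.14, 3.14, 3.14].

## Interface

Orientations are given as a unit quaternion [x, y, z, w].
In Python, from rig import manip gives the robot as it stands.
- The arm moves only by the shell command python3 -m handwheel 'ROWS' [FORCE]. ROWS is JSON, a list of rows, each a list of 5 numbers: the shift along the tool's x, y, z in mm, then the turn about the tool's z in rad, then the finger opening in mm, from 0 to 87.8. A call has 1 to 10 rows; each row is the pose to reach, as a shift and turn from the pose commanded when the call began, along the tool's axes at that moment; what a row does not reach only later rows make up. A row lasts 1/8 s, in which the tool goes at most 62.5 mm and 10.7 degrees, less where a joint would pass 70% of its speed; a pose out of reach is approached as far as the arm can. A call with a gripper value outside its range is refused whole. The fingers move at their own pace and stop on an object; FORCE is the grip in N (left out, the last holds). Time passes only in rows, so rows that repeat a pose let the fingers close. It gives the time, the measured TCP pose, the force, the opening and the grip force at its end, in the units of the state.
- manip.read_state(): the state, without advancing time (a new reading comes with each control period).
- manip.get_image(name): name is "side" or "top"; returns the picture (400x640x3 uint8, red, green, blue); there is no depth.
- manip.calibration(name): a dict with "fx", "fy", "cx", "cy" (pixels), "origin" and "orientation" of the camera in the world. Camera axes: x right, y down, z forward; pixel columns grow to the right and rows downward; lengths in m; the calibration is good to about 2 mm. A picture is of the moment at which its call begins. calibration takes no time and is no camera call.
- manip.hand_in(): hands the job in; it is judged then, once.
The state is a dict: "time": time; "q": joint angles; "qvel": joint speeds; "effort": joint torques, N m; "eef_pos": TCP position; "tool_rot": TCP orientation; "ft_force": force on the tool from outside, world axes, zero at the start; "ft_torque": the same for the moment, N m; "width": finger opening in m; "finger_force": force on a finger pad.
Only numpy, scipy, OpenCV 4.12 (cv2) and the standard library are available. Lean on these libraries where they do the work, as an engineer would, in place of code of your own. Each camera call takes 0.05 s, during which the arm holds its last target. There are 200 camera calls.

## Task

Take the spirit level out of the crate, lay it lengthwise along the middle of the hinged deck and let go, then turn the wing knob of the deck's levelling foot until the bubble stands between the two lines. Then press the level firmly down onto the deck with the fingers and finish while still pressing it, bubble centred, so that I can tighten the lock nut. Leave the other parts in the crate and the other things on the bench in their places.

Things in the scene. Friction and masses are not known exactly. Their poses are not given: they have to be found in the camera images.
- level: Aluminium spirit level, 150 x 22 x 38 mm (x, y, z), about 0.3 kg, standing on its 22 mm wide underside. Origin: centre of the underside; x along it, z up. Flat sides to grip (22 mm). In the top a green vial, 80 mm long, with two black lines 23.6 mm apart; beyond each end of the vial a flat pad, 31 mm long, centred 55 mm from the middle, at full height (38 mm): press there.
- bubble (a joint): The pale bubble in the level's vial (16 mm long): distance of its middle from the middle of the vial along the level's x, m. 0 = level; it runs to the higher end, 0.6 mm per mrad of slope (positive: the level's +x end is higher), up to 26 mm. It swims slowly: wait 1.5 s for it to settle. Between the two lines = within 3 mm.
- deck_mid (a point): Point on the top of the hinged plywood deck where the level's middle belongs. Deck 268 x 90 x 12 mm, top about 52 mm above the bench. x points along it from hinge to levelling foot, z out of the deck. Its face runs from 82 mm behind this point to 186 mm ahead in x, 45 mm each side; the foot's knob stands 150 mm ahead. At the start the foot end is 1 to 2 degrees too low.
- foot_grip (a point): Grip point of the black wing knob of the levelling foot, on its vertical axis, about 80 mm above the bench (28 mm over the level deck): a bar 48 mm long, 12 mm thick, 26 mm high (13 mm above and below this point). x lies along the bar, y across it. Under the bar a gap of 13 mm or more to the deck, with only the stem in it. The knob turns in place: it is held in the stand and the deck climbs its screw.
- foot (a joint): Angle of the wing knob, rad; grows clockwise seen from above. Clockwise raises the foot end of the deck, 0.025 rad per rad of knob (a cam foot: 0.6 to 1.5 rad clockwise from the start is enough; stops at +-2). It stays where it is left (0.12 Nm of friction). The knob angle at which the deck is level differs each time: go by the bubble.
- stand: Dark steel base plate, 290 x 100 x 8 mm, fixed to the bench; it carries the hinge, the deck and the levelling foot. Origin: on the underside, 30 mm farther towards the foot than deck_mid; x from the hinge to the foot.
- crate: Open plywood crate fixed to the bench, 300 x 210 x 50 mm, walls and floor 6 mm. Origin: centre of the underside. The level lies in it roughly along the crate's x, beside the bar, its top about 6 mm below the rim.
- bar: Plain aluminium bar, 150 x 22 x 25 mm, no vial; lies in the crate beside the level (either side). Stays in the crate. Origin: centre of the underside, x along its length.
- block_small: Wooden offcut 28 x 70 x 19 mm in the crate; stays there. Origin: centre of the underside.
- tape_roll: Small black roll of tape, 53 x 51 x 19 mm, lying in the crate; stays there. Origin: centre of the underside.
- weight: Brass weight, 47 mm wide, 44 mm high, a bystander behind the deck. Origin: centre of the underside.
- driver: Screwdriver with red handle, 226 mm, lying on the bench between deck and crate, a bystander. Origin: centre of the underside.
- tape_rule: Yellow tape measure, 38 x 86 x 62 mm, on the bench between deck and crate, a bystander. Origin: centre of the underside.
There are look-alikes about, which are no part of the job. Leave any pink look-alike of the tape_roll alone.

How it is judged:
By the outcome, as a careful person would: the job done as asked, in the order asked, and still so for the second after the job is handed in, while the arm keeps its last pose, push and grip.
It also fails if it takes over 66 s, if anything falls off the work surface, if the arm or the gripper's body presses on something with over 40 N, if the wrist force passes 120 N, or if a joint passes its speed limit or range.

## Working session

There is one attempt and no reset: what is moved stays moved. The work goes in short steps, Python scripts to look and compute and a shell command to move; the robot and the scene stay as the last step left them, time stands still between calls to the robot, and variables do not carry over. Pictures are saved under pics/ and viewed, at most 10 in all, crops included, and the job is handed in when it is done.

```bash
mkdir -p pics; ls
python3 - <<'E'
from rig import manip
import cv2,json
for n in("top","side"):
    im=manip.get_image(n); cv2.imwrite(f"pics/{n}0.png",im[:,:,::-1]); c=manip.calibration(n)
    print(n,{k:(v if isinstance(v,(int,float)) else [round(float(x),4) for x in v]) for k,v in c.items()})
s=manip.read_state(); print(s)
E
```

```text
pics
top {'fx': 394.6408026289389, 'fy': 394.6408026289389, 'cx': 322.20304352466366, 'cy': 201.83535794867365, 'origin': [0.3512, 0.0302, 1.0455], 'orientation': [0.7211, -0.6848, 0.0734, -0.0751]}
side {'fx': 496.0416819145759, 'fy': 496.0416819145759, 'cx': 319.71398345352117, 'cy': 204.47176283942588, 'origin': [0.4507, 1.2427, 1.1886], 'orientation': [-0.0331, 0.9137, -0.4047, 0.0178]}
{'time': 0.1, 'q': array([-1.3111015 ,  0.47772972,  0.02236602,  1.55629597, -0.01150754,
        1.1093194 , -0.08307842]), 'qvel': array([ 0.00072356, -0.00166803,  0.0006843 , -0.002384  , -0.00109478,
        0.00019648, -0.00122002]), 'effort': array([ 4.46411606e-03, -5.84089029e+01,  1.54002596e+00, -2.73310661e+01,
       -5.41735219e-02,  1.31770171e-02,  6.47102570e-05]), 'eef_pos': array([0.24253392, 0.62935941, 0.22179508]), 'tool_rot': array([ 1.82853705e-01,  9.83139798e-01, -8.07179476e-04, -8.81844793e-05]), 'ft_force': array([-0.64679111,  0.45466284,  0.67060442]), 'ft_torque': array([-0.03622903, -0.00766585,  0.00189629]), 'finger_force': 0.0, 'width': 0.08786939358139408}
```

View pics/top0.png

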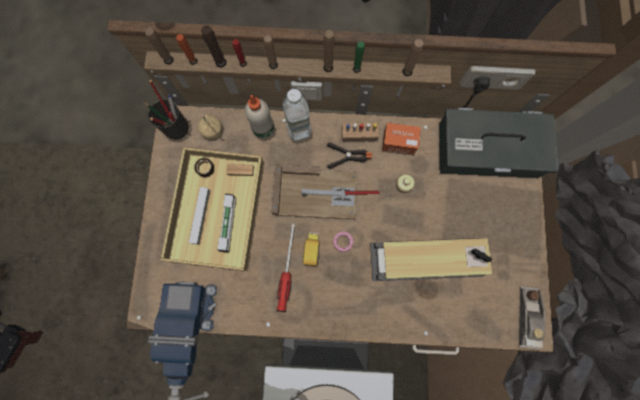

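View pics/side0.png

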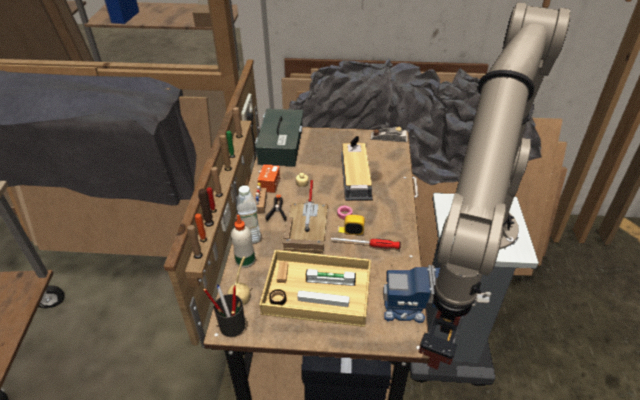

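Top view: level candidates are the level with the green vial (227,222), the plain bar (200,216) and the driver on a board (340,192). I choose the one with the vial. The deck runs (372..492, 259), with the hinge at the left and the knob at (480,256). In the side view the level is at (330,277), the deck at (357,170) and the knob at (354,143). Next, one close crop to check.

```bash
cat > h.py <<'E'
import numpy as np, cv2
from scipy.spatial.transform import Rotation as R
from rig import manip
C={n:manip.calibration(n) for n in("top","side")}
def ray(n,p):
    c=C[n]; d=R.from_quat(c["orientation"]).apply([(p[0]-c["cx"])/c["fx"],(p[1]-c["cy"])/c["fy"],1]); return np.array(c["origin"]),d/np.linalg.norm(d)
def atz(n,p,z):
    o,d=ray(n,p); return o+d*(z-o[2])/d[2]
def tri(pt,ps):
    (a,d),(b,e)=ray("top",pt),ray("side",ps)
    s=np.linalg.lstsq(np.c_[d,-e],b-a,rcond=None)[0]; P,Q=a+s[0]*d,b+s[1]*e
    return (P+Q)/2,np.linalg.norm(P-Q)
def proj(n,X):
    c=C[n]; v=R.from_quat(c["orientation"]).inv().apply(np.array(X)-c["origin"]); return np.array([c["cx"]+c["fx"]*v[0]/v[2],c["cy"]+c["fy"]*v[1]/v[2]])
def crop(im,x,y,w,h,k): return cv2.resize(im[y:y+h,x:x+w],None,fx=k,fy=k,interpolation=cv2.INTER_CUBIC)
E
python3 - <<'E'
from h import *
t=cv2.imread("pics/top0.png");s=cv2.imread("pics/side0.png")
a=np.hstack([crop(t,190,185,50,75,4),crop(t,360,222,150,75,4)])
b=np.hstack([crop(s,290,255,90,60,4),crop(s,325,128,110,60,4)])
cv2.imwrite("pics/c0.png",np.vstack([a,b]))
E
```

```text
(no output)
```

View pics/c0.png

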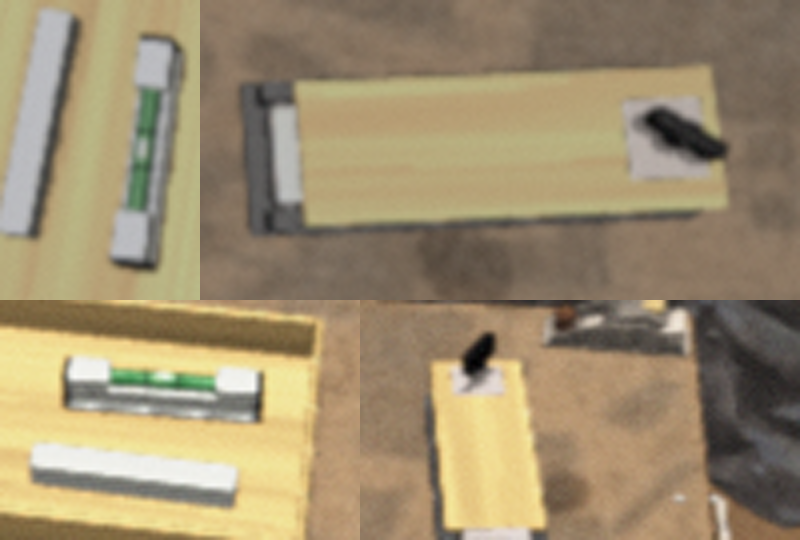

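The crop shows the real level: green vial with two lines, bubble near the middle, two pads. The plain bar is beside it. The deck, with its hinge plate on the left and the black wing knob at top (482,255), is clear too.

Run:
```python
from h import *
np.set_printoptions(precision=4,suppress=True)
T1=lambda u,v:(190+u/4-.4,185+v/4-.4)
T2=lambda u,v:(360+(u-200)/4-.4,222+v/4-.4)
S1=lambda u,v:(290+u/4-.4,255+(v-300)/4-.4)
S2=lambda u,v:(325+(u-360)/4-.4,128+(v-300)/4-.4)
def show(n,t,s): P,g=tri(t,s); print(n,P,round(g,4))
show("lev mid",T1(142,150),S1(164,377))
show("lev far/near A",T1(155,39),S1(68,370)); show("B",T1(129,263),S1(260,383))
show("bar mid",T1(39,124),S1(134,469))
for n,t,s in[("d hinge L",(296,82),(445,528)),("d hinge R",(305,226),(546,528)),("d foot L",(712,66),(432,362)),("d foot R",(727,208),(520,362)),("knob",(685,130),(481,352)),("k1",(648,110),(490,336)),("k2",(724,152),(470,370)),("k1'",(648,110),(470,370)),("k2'",(724,152),(490,336))]: show(n,T2(*t),S2(*s))
for z in(.044,): print("lev",[atz("top",T1(*p),z) for p in((155,39),(129,263),(142,150))])
print("knobtop",[atz("top",T2(*p),.093) for p in((648,110),(724,152),(685,130))])
print("deck",[atz("top",T2(*p),.05) for p in((296,82),(305,226),(712,66),(727,208))])
print("crate px->", atz("top",(212,208),.05))
q=R.from_quat(manip.read_state()["tool_rot"]).as_matrix(); print(q)
```

```text
lev mid [0.4981 0.2853 0.04  ] 0.0027
lev far/near A [0.5708 0.2841 0.041 ] 0.0039
B [0.426  0.2861 0.0399] 0.0017
bar mid [0.5149 0.3588 0.0232] 0.0016
d hinge L [ 0.4671 -0.1221  0.0489] 0.0018
d hinge R [ 0.3775 -0.1296  0.0478] 0.0028
d foot L [ 0.4906 -0.3883  0.0414] 0.0044
d foot R [ 0.4024 -0.3951  0.0403] 0.0028
knob [ 0.4439 -0.3544  0.0793] 0.0069
k1 [ 0.443  -0.3126  0.1285] 0.02
k2 [ 0.4454 -0.4036  0.0212] 0.01
k1' [ 0.4548 -0.3349  0.0717] 0.009
k2' [ 0.4337 -0.3766  0.0827] 0.0026
lev [array([0.5721, 0.2832, 0.044 ]), array([0.4265, 0.285 , 0.044 ]), array([0.4989, 0.2842, 0.044 ])]
knobtop [array([ 0.4569, -0.3277,  0.093 ]), array([ 0.4341, -0.3725,  0.093 ]), array([ 0.446 , -0.3495,  0.093 ])]
deck [array([ 0.4678, -0.1221,  0.05  ]), array([ 0.3788, -0.1293,  0.05  ]), array([ 0.4916, -0.3851,  0.05  ]), array([ 0.4033, -0.3912,  0.05  ])]
crate px-> [0.5327 0.32   0.05  ]
[[-0.9331  0.3595 -0.0005]
 [ 0.3595  0.9331 -0.0016]
 [-0.0001 -0.0016 -1.    ]]
```

```bash
cat >> h.py <<'E'
def go(x,y,z,ang=None):
    "tool-frame shift (mm) and turn to put TCP at x,y,z with tool-x at world angle ang (rad)"
    s=manip.read_state(); M=R.from_quat(s["tool_rot"]).as_matrix(); a=np.arctan2(M[1,0],M[0,0])
    d=M.T@(np.array([x,y,z])-s["eef_pos"])*1000; t=None if ang is None else -(ang-a+np.pi)%(2*np.pi)
    if t is not None: t=(-(ang-a)+np.pi)%(2*np.pi)-np.pi
    print("pos",s["eef_pos"].round(4),"ang",round(a,3),"ft",s["ft_force"].round(1),"t",s["time"],"-> shift",d.round(1),"turn",t)
E
python3 -m handwheel '[[-363,-230,0,-0.356,60],[-363,-230,0,-0.356,60],[-363,-230,0,-0.356,60],[-363,-230,0,-0.356,60],[-363,-230,0,-0.356,60],[-363,-230,0,-0.356,60],[-363,-230,0,-0.356,60],[-363,-230,0,-0.356,60],[-363,-230,60,-0.356,60],[-363,-230,100,-0.356,60]]' 20
python3 - <<'E'
from h import *
go(.4985,.2848,.014,np.pi-.013)
t=manip.get_image("top")[:,:,::-1];s=manip.get_image("side")[:,:,::-1]
cv2.imwrite("pics/c1.png",np.hstack([crop(t,170,150,100,120,4),crop(s,280,215,100,120,4)]))
E
```

```text
time: 1.35
eef_pos: [0.4972, 0.2855, 0.1206]
tool_rot: [0.005, 1.0, -0.0, -0.001]
ft_force: [-0.5, -0.2, 0.1]
width: 0.0603
finger_force: 0.0
pos [0.4972 0.2855 0.1206] ang 3.131 ft [-0.5 -0.2  0.1] t 1.35 -> shift [ -1.5  -0.7 106.6] turn 0.002547232682981182
```

View pics/c1.png

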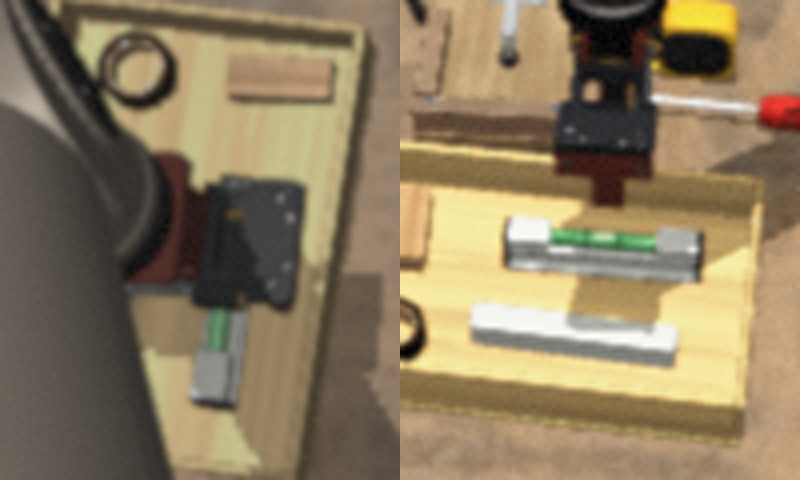

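The gripper stands over the middle of the level in both views: fingers at side-crop (607,195), vial at (605,240). Going down to grip.

```bash
python3 -m handwheel '[[-1,-1,50,0,60],[-1,-1,90,0,60],[-1,-1,106,0,60],[-1,-1,106,0,60],[-1,-1,106,0,15],[-1,-1,106,0,15],[-1,-1,106,0,15],[-1,-1,106,0,15],[-1,-1,106,0,15]]' 30
python3 - <<'E'
from h import *
s=manip.read_state();print(s["width"],s["finger_force"],s["ft_force"])
E
```

```text
time: 2.58
eef_pos: [0.4999, 0.2842, 0.0171]
tool_rot: [0.006, 1.0, 0.0, 0.0]
ft_force: [-0.8, 1.1, 3.3]
width: 0.0221
finger_force: 29.9
0.022082934359801458 29.945420622825623 [-0.84083683  1.13858176  3.26350903]
```

```bash
python3 -m handwheel '[[0,0,-20,0,15],[0,0,-60,0,15],[0,0,-110,0,15],[0,0,-150,0,15],[0,0,-150,0,15]]'
python3 - <<'E'
from h import *
go(.4305,-.2074,.167,np.pi/2+.0911)
E
```

```text
time: 3.2
eef_pos: [0.5012, 0.2844, 0.1692]
tool_rot: [0.006, 1.0, 0.001, 0.002]
ft_force: [-0.3, -0.2, -4.0]
width: 0.0218
finger_force: 29.9
pos [0.5012 0.2844 0.1692] ang 3.129 ft [-0.3 -0.2 -4. ] t 3.2 -> shift [  64.6 -492.6    0.5] turn 1.4674798921075212
```

```bash
python3 -m handwheel '[[15,-50,0,0.15,15],[40,-100,0,0.3,15],[50,-150,0,0.45,15],[50,-205,0,0.6,15],[50,-265,0,0.75,15],[55,-325,0,0.9,15],[60,-385,0,1.05,15],[64,-440,0,1.2,15],[64,-480,0,1.35,15],[64,-492,0,1.467,15]]'
python3 -m handwheel '[[0,0,0,0,15],[0,0,0,0,15]]'
python3 - <<'E'
from h import *
go(.4305,-.2074,.080,np.pi/2+.0911)
E
```

```text
time: 4.45
eef_pos: [0.4278, -0.2101, 0.1651]
tool_rot: [0.677, 0.736, -0.001, -0.001]
ft_force: [-0.1, 0.3, -3.2]
width: 0.022
finger_force: 29.9
time: 4.7
eef_pos: [0.4292, -0.2063, 0.1656]
tool_rot: [0.673, 0.74, -0.001, -0.001]
ft_force: [0.3, -0.0, -3.5]
width: 0.022
finger_force: 29.9
pos [ 0.4292 -0.2063  0.1656] ang 1.666 ft [ 0.3 -0.  -3.5] t 4.7 -> shift [-1.3  1.4 85.6] turn 0.004266953507673588
```

```bash
python3 -m handwheel '[[-3,1,40,0,15],[-3,1,75,0,15],[-3,1,90,0,15],[-3,1,90,0,15],[-3,1,90,0,15]]'
python3 - <<'E'
from h import *
go(.4305,-.2074,.063,np.pi/2+.0911)
t=manip.get_image("top")[:,:,::-1];s=manip.get_image("side")[:,:,::-1]
cv2.imwrite("pics/c2.png",np.hstack([crop(t,365,215,135,80,3),crop(s,320,120,100,80,3)]))
E
```

```text
time: 5.32
eef_pos: [0.432, -0.2105, 0.0776]
tool_rot: [0.674, 0.739, 0.0, 0.001]
ft_force: [-0.4, 0.6, -2.6]
width: 0.0217
finger_force: 29.9
pos [ 0.432  -0.2105  0.0776] ang 1.663 ft [-0.4  0.6 -2.6] t 5.325 -> shift [ 3.2 -1.3 14.6] turn 0.001553515134166794
```

View pics/c2.png

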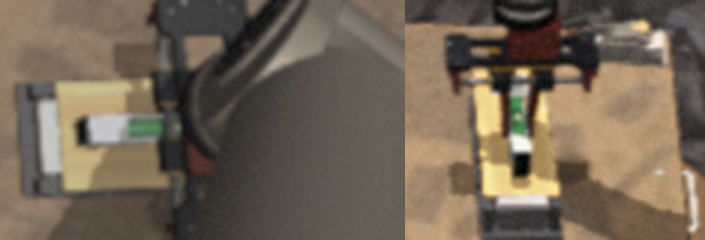

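Top crop: the level's hinge end at (88,129) lies about 10 px inside the deck edge (58), and it runs lengthwise on the deck's centre line in both views. Lowering gently.

```bash
python3 -m handwheel '[[2,-1,6,0,15],[2,-1,11,0,15],[2,-1,13,0,15],[2,-1,13,0,15]]'; python3 -m handwheel '[[0,0,2,0,15],[0,0,2,0,15]]'
```

```text
time: 5.92
eef_pos: [0.4298, -0.2085, 0.0634]
tool_rot: [0.674, 0.739, -0.0, -0.0]
ft_force: [-0.5, -0.2, -4.1]
width: 0.0222
finger_force: 29.9
time: 6.18
eef_pos: [0.4304, -0.2087, 0.0619]
tool_rot: [0.674, 0.739, 0.0, 0.0]
ft_force: [0.5, -0.8, -0.4]
width: 0.0218
finger_force: 30.0
```

```bash
python3 -m handwheel '[[0,0,1.5,0,15],[0,0,1.5,0,15]]' 10;  python3 -m handwheel '[[0,0,0,0,30],[0,0,0,0,40],[0,0,0,0,50],[0,0,0,0,50],[0,0,-40,0,50],[0,0,-100,0,50],[0,0,-140,0,50],[0,0,-140,0,50]]'
python3 - <<'E'
from h import *
go(.4440,-.3560,.150,np.pi-.471-1.5708+np.pi/2-np.pi/2)
E
```

```text
time: 6.42
eef_pos: [0.4303, -0.2088, 0.0602]
tool_rot: [0.674, 0.739, 0.0, 0.0]
ft_force: [0.7, -1.4, -0.8]
width: 0.022
finger_force: 10.0
time: 7.42
eef_pos: [0.4319, -0.2091, 0.2029]
tool_rot: [0.674, 0.739, 0.002, 0.002]
ft_force: [-0.1, 0.6, -0.1]
width: 0.0498
finger_force: 0.0
pos [ 0.4319 -0.2091  0.2029] ang 1.663 ft [-0.1  0.6 -0.1] t 7.425 -> shift [-147.3   -1.8   53.1] turn 0.5631495436619711
```

```bash
python3 -m handwheel '[[-50,-1,0,0.18,50],[-100,-1,0,0.36,50],[-140,-1,0,0.5,50],[-146,-1,30,0.563,50],[-146,-1,53,0.563,50],[-146,-1,53,0.563,50]]'
python3 - <<'E'
from h import *
go(.4445,-.3550,.064,1.10)
t=manip.get_image("top")[:,:,::-1];s=manip.get_image("side")[:,:,::-1]
cv2.imwrite("pics/c3.png",np.hstack([crop(t,365,215,135,80,3),crop(s,320,120,100,80,3)]))
E
```

```text
time: 8.18
eef_pos: [0.4406, -0.3529, 0.1445]
tool_rot: [0.853, 0.522, -0.002, -0.002]
ft_force: [-0.2, 0.2, 1.6]
width: 0.0502
finger_force: 0.0
pos [ 0.4406 -0.3529  0.1445] ang 1.099 ft [-0.2  0.2  1.6] t 8.175 -> shift [-0.1  4.8 80.5] turn -0.0006210029816013929
```

View pics/c3.png

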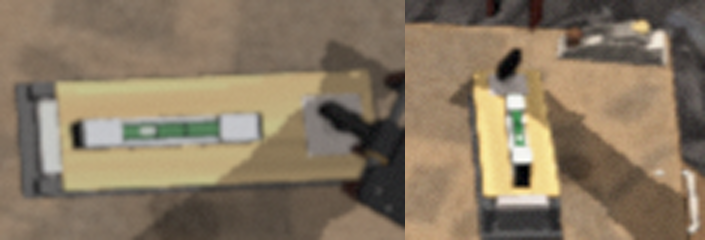

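The level lies along the deck's middle, bubble at crop (148,130), toward the hinge, as expected with the foot low. The gripper is by the knob; descending onto it.

```bash
python3 -m handwheel '[[0,5,30,0,50],[0,5,60,0,50],[0,5,79,0,50],[0,5,79,0,50],[0,5,79,0,5],[0,5,79,0,5],[0,5,79,0,5],[0,5,79,0,5],[0,5,79,0,5]]' 30
python3 - <<'E'
from h import *
a=[atz("top",(365+x/3-.3,215+y/3-.3),.09) for x,y in((80,133),(261,127),(171,130))]; print(a)
go(.4445,-.3550,.064,1.10)
E
```

```text
time: 9.4
eef_pos: [0.4463, -0.3557, 0.0683]
tool_rot: [0.853, 0.523, 0.0, -0.001]
ft_force: [-0.9, 2.7, 5.0]
width: 0.0116
finger_force: 29.9
[array([ 0.42338639, -0.13536995,  0.09      ]), array([ 0.43565561, -0.28037302,  0.09      ]), array([ 0.42953705, -0.20821712,  0.09      ])]
pos [ 0.4463 -0.3557  0.0683] ang 1.1 ft [-0.9  2.7  5. ] t 9.4 -> shift [-0.2 -1.9  4.3] turn -0.0004389756252702881
```

```bash
python3 -m handwheel '[[0,0,0,0.15,5],[0,0,0,0.3,5],[0,0,0,0.45,5],[0,0,0,0.6,5],[0,0,0,0.75,5],[0,0,0,0.9,5],[0,0,0,0.9,5],[0,0,0,0.9,5],[0,0,0,0.9,5],[0,0,0,0.9,5]]'
python3 -m handwheel '[[0,0,0,0,5],[0,0,0,0,5],[0,0,0,0,5],[0,0,0,0,5],[0,0,0,0,5],[0,0,0,0,5],[0,0,0,0,5],[0,0,0,0,5],[0,0,0,0,5],[0,0,0,0,5]]'
cat >> h.py <<'E'
def bub(n):
    a=[C and manip.get_image(n) for _ in range(6)]; im=np.mean(a,0)
    return im
E
python3 - <<'E'
from h import *
go(.4445,-.3550,.064,1.10)
t=bub("top")[:,:,::-1];s=bub("side")[:,:,::-1]
np.savez("b.npz",t=t,s=s)
cv2.imwrite("pics/c4.png",np.vstack([crop(t,382,240,80,36,9),np.hstack([crop(s,330,143,40,46,6),np.zeros((276,480,3))])]))
E
```

```text
time: 10.65
eef_pos: [0.4463, -0.3556, 0.0683]
tool_rot: [0.995, 0.1, -0.0, -0.001]
ft_force: [-1.7, 2.9, 5.9]
width: 0.012
finger_force: 29.9
time: 11.9
eef_pos: [0.4463, -0.3556, 0.0683]
tool_rot: [0.995, 0.1, -0.0, -0.001]
ft_force: [-2.6, 2.7, 5.0]
width: 0.0118
finger_force: 29.9
pos [ 0.4463 -0.3556  0.0683] ang 0.2 ft [-2.6  2.7  5. ] t 11.9 -> shift [-1.6 -1.   4.3] turn -0.9004276381207408[ WARN:0@4.461] global loadsave.cpp:1063 imwrite_ Unsupported depth image for selected encoder is fallbacked to CV_8U.
```

View pics/c4.png

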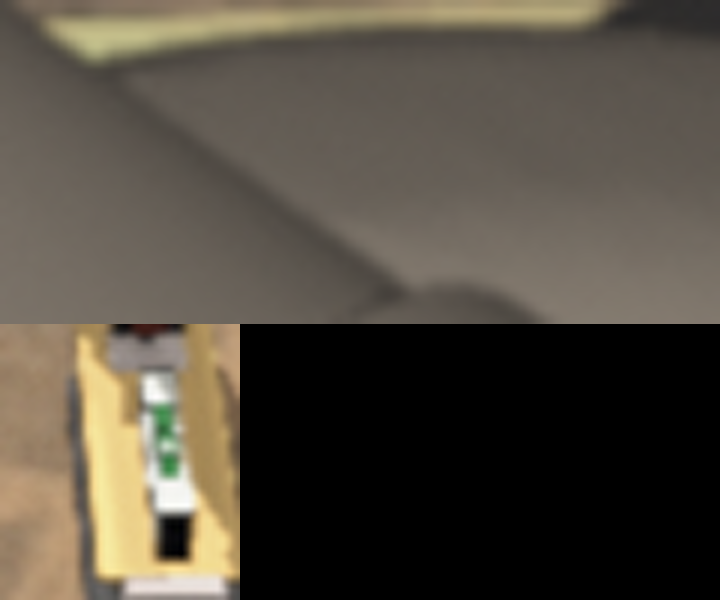

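Top is occluded by the arm; the side view still shows the vial (side crop, (165,405–475)). I'll sample the profile along the vial in the averaged side picture.

```bash
cat >> h.py <<'E'
def prof(im,n,c=(.4298,-.2082,.09)):
    d=np.array([.0846,-.9964,0]); S=np.arange(-56,57,4)
    P=np.array([proj(n,np.array(c)+d*x/1000) for x in S],dtype=np.float32)
    v=np.array([cv2.remap(im.astype(np.float32),(P[:,:1]+k).astype(np.float32),P[:,1:],cv2.INTER_LINEAR)[:,0] for k in(-1,-.5,0,.5,1)]).mean(0)
    for x,p,r in zip(S,P,v): print(x,p.round(1),r.astype(int))
E
python3 - <<'E'
from h import *
b=np.load("b.npz"); prof(b["s"],"side")
E
```

```text
-56 [358.  170.8] [240 244 244]
-52 [358.  170.1] [240 243 244]
-48 [357.9 169.4] [236 240 240]
-44 [357.8 168.7] [207 221 210]
-40 [357.7 168. ] [155 187 156]
-36 [357.7 167.3] [118 162 113]
-32 [357.6 166.6] [ 97 147  90]
-28 [357.5 165.9] [ 89 140  82]
-24 [357.4 165.2] [ 87 133  81]
-20 [357.4 164.6] [105 141 101]
-16 [357.3 163.9] [134 160 134]
-12 [357.2 163.2] [165 189 167]
-8 [357.2 162.5] [159 187 160]
-4 [357.1 161.9] [135 170 133]
0 [357.  161.2] [102 142  97]
4 [356.9 160.5] [ 87 128  82]
8 [356.9 159.9] [ 84 124  79]
12 [356.8 159.2] [ 89 137  83]
16 [356.7 158.6] [ 93 144  86]
20 [356.7 157.9] [ 95 147  87]
24 [356.6 157.2] [ 90 141  82]
28 [356.5 156.6] [109 151 104]
32 [356.4 155.9] [145 174 144]
36 [356.4 155.3] [201 213 202]
40 [356.3 154.7] [224 230 228]
44 [356.2 154. ] [224 229 229]
48 [356.2 153.4] [212 219 218]
52 [356.1 152.7] [203 210 209]
56 [356.  152.1] [197 204 204]
```

```bash
python3 -m handwheel '[[0,0,0,0.15,5],[0,0,0,0.3,5],[0,0,0,0.4,5],[0,0,0,0.4,5],[0,0,0,0.4,5],[0,0,0,0.4,5],[0,0,0,0.4,5],[0,0,0,0.4,5],[0,0,0,0.4,5],[0,0,0,0.4,5]]'
python3 -m handwheel '[[0,0,0,0,5],[0,0,0,0,5],[0,0,0,0,5],[0,0,0,0,5],[0,0,0,0,5],[0,0,0,0,5],[0,0,0,0,5]]'
python3 - <<'E'
from h import *
go(.4445,-.3550,.064,1.10)
b=bub("side");prof(b,"side")
E
```

```text
time: 13.75
eef_pos: [0.4463, -0.3556, 0.0683]
tool_rot: [0.995, -0.1, -0.0, -0.001]
ft_force: [-3.0, 2.4, 6.2]
width: 0.0123
finger_force: 29.9
time: 14.62
eef_pos: [0.4463, -0.3556, 0.0683]
tool_rot: [0.995, -0.1, -0.001, -0.001]
ft_force: [-2.0, 2.0, 6.3]
width: 0.0114
finger_force: 29.9
pos [ 0.4463 -0.3556  0.0683] ang -0.2 ft [-2.   2.   6.3] t 14.625 -> shift [-1.8 -0.2  4.3] turn -1.3003815086795254
-56 [358.  170.8] [244 244 240]
-52 [358.  170.1] [244 244 240]
-48 [357.9 169.4] [240 241 236]
-44 [357.8 168.7] [209 220 206]
-40 [357.7 168. ] [153 184 152]
-36 [357.7 167.3] [110 160 114]
-32 [357.6 166.6] [ 88 146  95]
-28 [357.5 165.9] [ 80 139  88]
-24 [357.4 165.2] [ 72 126  79]
-20 [357.4 164.6] [ 72 120  77]
-16 [357.3 163.9] [ 81 124  85]
-12 [357.2 163.2] [111 152 115]
-8 [357.2 162.5] [143 174 145]
-4 [357.1 161.9] [164 187 167]
0 [357.  161.2] [150 176 154]
4 [356.9 160.5] [122 157 128]
8 [356.9 159.9] [ 95 141 102]
12 [356.8 159.2] [ 89 144  97]
16 [356.7 158.6] [ 88 147  96]
20 [356.7 157.9] [ 88 148  96]
24 [356.6 157.2] [ 81 143  90]
28 [356.5 156.6] [ 87 143  94]
32 [356.4 155.9] [102 146 106]
36 [356.4 155.3] [136 159 135]
40 [356.3 154.7] [157 168 153]
44 [356.2 154. ] [169 172 163]
48 [356.2 153.4] [170 172 164]
52 [356.1 152.7] [171 171 164]
56 [356.  152.1] [170 171 164]
```

```bash
python3 -m handwheel '[[0,0,0,0,20],[0,0,0,0,35],[0,0,0,0,40],[0,0,-30,0,40],[0,0,-80,0,40],[0,0,-100,-0.15,60],[0,0,-100,-0.285,87],[0,0,-100,-0.285,87],[0,0,-100,-0.285,87]]'
python3 - <<'E'
from h import *
go(.4299,-.2070,.110,.085)
b=bub("side");prof(b,"side");t=bub("top")
cv2.imwrite("pics/c5.png",np.vstack([crop(t[:,:,::-1],382,240,80,36,9),np.hstack([crop(b[:,:,::-1],330,143,40,46,6),np.zeros((276,480,3))])]).clip(0,255).astype(np.uint8))
E
```

```text
time: 16.05
eef_pos: [0.4467, -0.356, 0.1678]
tool_rot: [0.999, 0.041, -0.0, -0.0]
ft_force: [0.3, 0.1, 0.7]
width: 0.0761
finger_force: 0.0
pos [ 0.4467 -0.356   0.1678] ang 0.082 ft [0.3 0.1 0.7] t 16.05 -> shift [  -4.5 -149.9   57.9] turn -0.002874937948600831
-56 [358.  170.8] [244 244 240]
-52 [358.  170.1] [245 244 241]
-48 [357.9 169.4] [241 241 236]
-44 [357.8 168.7] [211 222 208]
-40 [357.7 168. ] [158 189 157]
-36 [357.7 167.3] [118 166 122]
-32 [357.6 166.6] [ 96 152 103]
-28 [357.5 165.9] [ 87 143  94]
-24 [357.4 165.2] [ 82 134  88]
-20 [357.4 164.6] [ 86 132  90]
-16 [357.3 163.9] [ 99 140 102]
-12 [357.2 163.2] [130 168 131]
-8 [357.2 162.5] [158 188 156]
-4 [357.1 161.9] [174 198 171]
0 [357.  161.2] [153 182 153]
4 [356.9 160.5] [125 161 127]
8 [356.9 159.9] [101 144 105]
12 [356.8 159.2] [ 94 146 101]
16 [356.7 158.6] [ 92 148 100]
20 [356.7 157.9] [ 90 149  99]
24 [356.6 157.2] [ 83 143  91]
28 [356.5 156.6] [ 96 149 101]
32 [356.4 155.9] [127 164 127]
36 [356.4 155.3] [187 205 183]
40 [356.3 154.7] [223 229 218]
44 [356.2 154. ] [243 243 238]
48 [356.2 153.4] [244 244 240]
52 [356.1 152.7] [245 245 241]
56 [356.  152.1] [245 245 242]
```

View pics/c5.png

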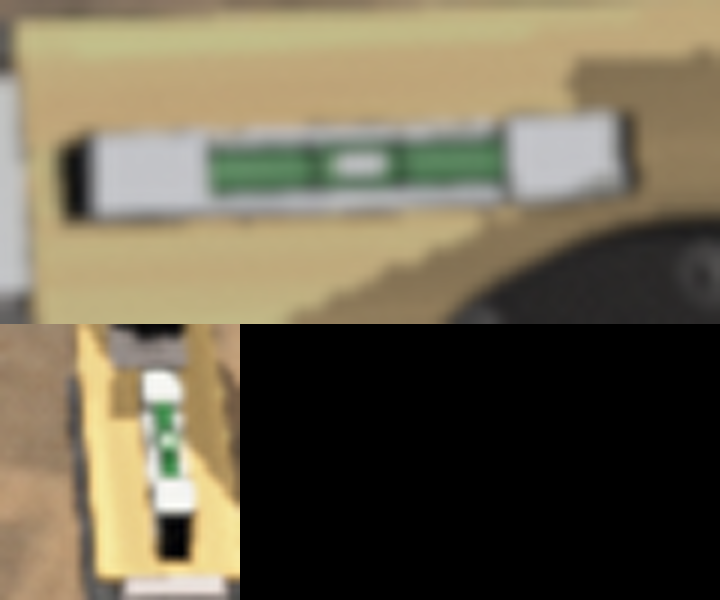

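The bubble sits at (360,163), midway between the lines (318 and 400), so it is centred. The level has kept its place. Now press with the opened fingers on both pads.

```bash
python3 -m handwheel '[[-1,-50,0,0,87.5],[-3,-100,0,0,87.5],[-4,-140,0,0,87.5],[-4,-150,30,0,87.5],[-4,-150,55,0,87.5],[-4,-150,55,0,87.5],[-4,-150,55,0,87.5]]'
python3 - <<'E'
from h import *
print(atz("top",(421.5,257.8),.09)); go(.4297,-.2076,.095,.085); print(manip.read_state()["width"])
b=manip.get_image("side")[:,:,::-1]; t=manip.get_image("top")[:,:,::-1]
cv2.imwrite("pics/c6.png",np.hstack([crop(b,320,120,70,75,6),crop(t,382,230,60,75,6)]))
E
```

```text
time: 17.52
eef_pos: [0.4304, -0.2078, 0.1139]
tool_rot: [0.999, 0.042, 0.0, 0.0]
ft_force: [0.5, 0.2, 1.0]
width: 0.0878
finger_force: 0.0
[ 0.43006986 -0.2077371   0.09      ]
pos [ 0.4304 -0.2078  0.1139] ang 0.084 ft [0.5 0.2 1. ] t 17.525 -> shift [-0.7 -0.3 18.9] turn -0.0011775047934001748
0.08784775193585323
```

View pics/c6.png

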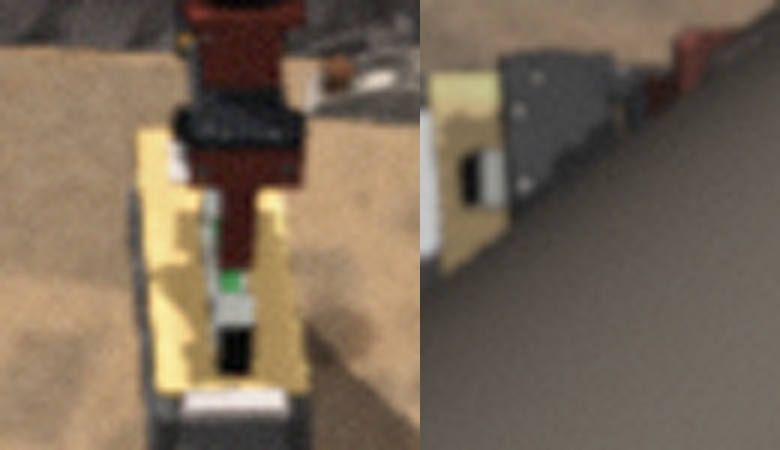

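The fingers stand in line over the level, with the near finger above the hinge-side pad. Lowering gently to contact.

```bash
python3 -m handwheel '[[0,0,10,0,87.5],[0,0,18,0,87.5],[0,0,20,0,87.5],[0,0,22,0,87.5],[0,0,22,0,87.5]]'; python3 -m handwheel '[[0,0,1,0,87.5],[0,0,2,0,87.5],[0,0,2,0,87.5],[0,0,2,0,87.5]]'
```

```text
time: 18.25
eef_pos: [0.4302, -0.2072, 0.0911]
tool_rot: [0.999, 0.042, -0.0, 0.0]
ft_force: [0.7, -0.6, 0.4]
width: 0.0878
finger_force: 0.0
time: 18.75
eef_pos: [0.4308, -0.2073, 0.0902]
tool_rot: [0.999, 0.043, 0.001, -0.0]
ft_force: [-2.2, 4.0, 15.7]
width: 0.0871
finger_force: 8.0
```

```bash
python3 -m handwheel '[[0,0,0.5,0,87.5],[0,0,1,0,87.5],[0,0,1,0,87.5],[0,0,1,0,87.5],[0,0,1,0,87.5],[0,0,1,0,87.5],[0,0,1,0,87.5],[0,0,1,0,87.5],[0,0,1,0,87.5],[0,0,1,0,87.5]]'; python3 -m handwheel '[[0,0,0,0,87.5],[0,0,0,0,87.5],[0,0,0,0,87.5],[0,0,0,0,87.5],[0,0,0,0,87.5],[0,0,0,0,87.5],[0,0,0,0,87.5],[0,0,0,0,87.5]]'
python3 - <<'E'
from h import *
s=manip.read_state();print(s["ft_force"],s["ft_torque"],s["finger_force"],s["time"])
b=bub("side")[:,:,::-1]; t=bub("top")[:,:,::-1]
cv2.imwrite("pics/c7.png",np.hstack([crop(b,335,140,40,50,10),crop(t,382,230,40,50,10)]).clip(0,255).astype(np.uint8))
E
```

```text
time: 20.0
eef_pos: [0.4311, -0.2073, 0.09]
tool_rot: [0.999, 0.043, 0.001, -0.001]
ft_force: [-5.7, 5.7, 29.0]
width: 0.0876
finger_force: 14.2
time: 21.0
eef_pos: [0.4311, -0.2073, 0.09]
tool_rot: [0.999, 0.043, 0.001, -0.001]
ft_force: [-5.9, 6.0, 29.1]
width: 0.0872
finger_force: 14.2
[-5.93256017  6.03382358 29.07458283] [0.92702494 1.44003025 0.27279828] 14.176759701222181 21.0
```

View pics/c7.png

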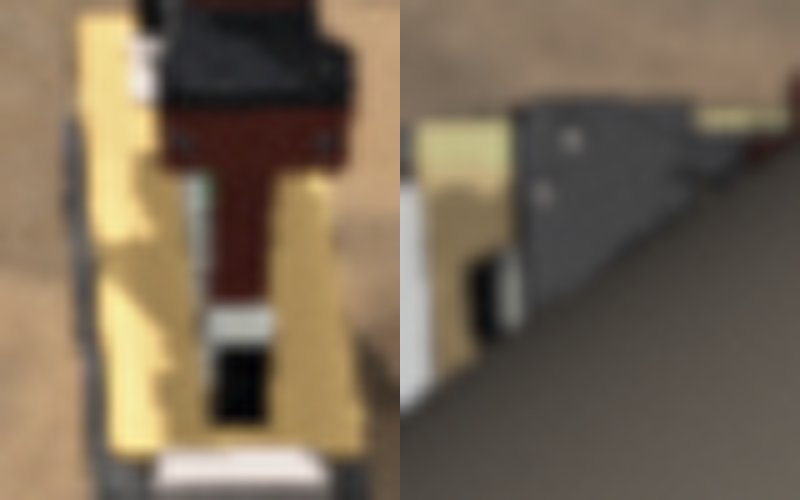

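The bubble itself is hidden by the fingers. Both fingers rest on the pads, the press holds at 29 N, and the tool height has stayed at 90.0 mm for the last second. The load on the knob comes to about 0.08 Nm, under its 0.12 Nm friction, so the setting holds. Handing in.

```bash
python3 -c "
from rig import manip
s=manip.read_state();print(s['eef_pos'],s['ft_force']);print(manip.hand_in())"
```

```text
[ 0.43106694 -0.20727304  0.08995497] [-5.58002544  6.10086434 28.26303836]
the job is handed in; nothing more can be done
None
```

The job is handed in: the level lies along the middle of the deck, the bubble was centred by the knob just before pressing (hidden by the fingers since), and the fingers are still pressing both pads at about 28 N.

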